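# Tighten the recessed nut in a diesel cylinder head

### The arm

A 6-joint arm with a two-finger parallel gripper is mounted at the origin on the work surface. World frame = base frame: x ahead of the robot, y to its left, z up, the work surface at z = 0. Lengths are in m, angles in degrees, forces in N, time in s.
With the tool pointing down it reaches from about 0.35 to 0.875 m from the base axis. Payload 4.2 kg.
Tool frame: the origin (TCP) lies midway between the tips of the shut fingers; the grasp point (between the pads) lies 19 mm behind it; z points along the fingers, y is the line along which they close (so a half turn about z gives the same grasp; the last joint's range is limited). The gripper opens to 87 mm and grips with 3 to 60 N. Pads are 19 mm wide; open, the fingers measure 117 mm over their backs; the gripper's body (75 mm by 190 mm) begins 51 mm behind the grasp point.
Start: joints at [90.905, 22.042, 0.453, 0, -68.411, -14.817], TCP at [0.15, 0.607, 0.223] pointing down, gripper open.
Joint ranges: [-179.83, 179.83], [-69.29, 118.12], [-61.27, 80.66], [-181.25, 117.63], [-171.15, -9.14], [-177.46, 177.46]. Speed limits (degrees/s): [159.86, 159.86, 180, 180, 180, 180].

### API

Orientations are given as [roll, pitch, yaw] about the fixed x, y, z axes, in that order (R = Rz(yaw) Ry(pitch) Rx(roll)).
In Python, from workcell import env gives the robot as it stands. The module is installed in compiled form; this text tells all that it offers. Calls block until the motion is done:
- env.goto(position, orientation): joint-space move of the TCP to a pose.
- env.move_straight(position, rotation=None, rate=0.15, force_limit=None): straight line of the TCP; rotation=None keeps the orientation; rate is the mean speed in m/s. With force_limit (N) it stops when the force on the tool has changed by that much, and returns True; else False.
- env.set_joints(angles): joint-space move.
- env.gripper_to(opening, grasp_force=None): opening from 0.0 (shut) to 1.0 (fully open); grasp_force is the grip in N (None keeps the last); returns when the fingers have stopped.
- env.dwell(seconds).
- env.inverse_kinematics(position, orientation): joint angles nearest the present ones, or None.
- env.read_state(): the state.
- env.grab_frame(name): name is "side" or "top"; returns a dict with "image" (400x640x3 uint8, blue, green, red), "fx", "fy", "cx", "cy" (pixels), "D" ([k1, k2, p1, p2, k3] as OpenCV has them; the pictures are not rectified), "position" and "orientation" of the camera in the world. Camera axes: x right, y up, looking along -z (the intrinsics and any distortion apply to the point x, -y, -z); pixel columns grow to the right and rows downward; lengths in m; the calibration is good to about 2 mm. A picture is of the moment at which its call begins. There is no depth.
A pose or a line that the arm cannot do raises env.Unreachable and nothing moves.
- env.close_job(): hands the job in; it is judged then, once.
Trained networks look in a picture, given as the dict that the camera call returned (one of the last four; its "shot" number tells which), for a name from the list of things; names that differ only in an ending like _2 or _b are one class to them, and where a whole thing is asked for, a point or a joint stands for the part that bears it (a point fixed in the world has none). Each returns a list of dicts, best first, with "score" (0 to 1); they miss things now and then, are a little off and sometimes report something else, mostly with a low value. They report only what shows in the picture. A call takes as long as a camera call. They do not tell look-alikes from the thing itself.
- env.search_frame(picture, thing): "xyz" ([x, y, z] in m, in world coordinates, good to about 4 mm: the middle of the surface that is visible of it).
- env.trace(picture, thing): "mask" (400x640 bool, what is visible of it).
The state is a dict: "clock": time; "joint_positions": joint angles; "qvel": joint speeds; "joint_torque": joint torques, N m; "position": TCP position; "tool_rot": TCP orientation; "force": force on the tool from outside, world axes, zero at the start; "wrist_torque": the same for the moment, N m; "opening": opening from 0.0 (shut) to 1.0 (fully open); "finger_force": force on a finger pad.
Only numpy, scipy, OpenCV 4.12 (cv2) and the standard library are available. Lean on these libraries where they do the work, as an engineer would, in place of code of your own. Each camera call takes 0.05 s, during which the arm holds its last target. There are 200 camera calls.

### The job

Take the T-handled box spanner from the tray, put its socket over the square nut at the bottom of the deep bore in the small cylinder head, and turn the nut clockwise (seen from above) until it comes up against its stop. Then lift the spanner out, stand it upright on its socket back in the tray and let go. Leave the spring, the caliper and the steel ring where they lie.

Things in the scene. Friction and masses are not known exactly. Their poses are not given: they have to be found in the camera images.
- head: Small two-cylinder head, fixed: a dark cast-iron block 130 x 240 x 95 mm (its x, y, z) with a bright milled deck. Origin: centre of its underside, on the bench. Two vertical round bores, 60 mm wide, 60 mm deep, open in the deck at y = -58 and +58 mm. One holds the square nut, the other only a smooth round plug; which is which changes.
- nut_top (a point): Centre of the top face of the steel square nut, on its bore's axis. 26 mm across flats, 18 mm high, standing on the bore's floor: its top is 53 mm above the bench, 42 mm below the deck; the top 4 mm are chamfered. z up; the point turns with the nut, its x axis is square to one of the four flats.
- nut (a joint): Turn of the nut in rad, growing as it is turned clockwise seen from above. It starts between 0 and 0.5 and meets a hard stop at 1.0 (fully tight). Oiled but stiff: about 0.2 N m of friction all the way, and it stays where it is left. It does not move up or down.
- spanner: Loose T-handled box spanner, 0.38 kg, upright on its socket in the tray. Origin: centre of the socket's lower rim; z up the shaft. Square tube socket: 29 mm across inside (1.5 mm gap each side on the nut, 7 degrees play either way), 36 mm outside, 34 mm long, open 15 mm deep: fully on, its rim is 15 mm below the nut's top. Sides square to x and y. 14 mm shaft.
- spanner_bar (a point): Centre of the spanner's cross bar, 145 mm above the socket's rim: a square-edged bar 16 mm wide (x), 90 mm long (y), 18 mm high. Same axes as the spanner. Grip it at its middle across its width, from above.
- tray: Low open grey steel tray, fixed to the bench, 180 x 180 mm outside, rim 22 mm high, walls and floor 4 mm thick. Origin: centre of its underside, on the bench.
- valve_spring: Bystander: loose steel valve spring standing on end, 31 mm across, 44 mm high. Origin: centre of its underside.
- caliper: Bystander: loose digital caliper lying flat, 190 mm long (y), about 70 mm wide with its jaws. Origin: middle of its beam, underside.
- thrust_ring: Bystander: loose thick dark steel ring lying flat, 52 mm outside, 36 mm inside, 12 mm high. Origin: centre of its underside.
There are look-alikes about, which are no part of the job. Of the things that look like the spanner, the middle-sized one is meant.

How it is judged (in metres and radians):
On the way, in this order (a step that is already met when the one before it is completed fails the run):
1. the spanner's socket is down over the nut, upright: its rim at least 10 mm below the nut's top face and within 4 mm of its axis (z of spanner in the frame of nut_top below -0.01 m and horizontal distance between spanner and nut_top below 0.004 m and angle between spanner's own z axis and vertical below 0.15 rad), for 0.2 s.
2. with the spanner still on it, the nut has been turned to within 0.1 rad of its stop (all of step 1 and value of joint nut above 0.9 rad), for 0.2 s.
At the end, for the whole second after the job is handed in: The nut is within 0.1 rad of its stop (joint above 0.9), and the spanner stands released and at rest in the tray: its socket's rim on the tray's floor (origin within 72 mm of the tray's centre in the tray's x and y, and less than 10 mm above its underside), its shaft within 0.12 rad of vertical (value of joint nut above 0.9 rad and x of spanner in the frame of tray between -0.072 and 0.072 m and y of spanner in the frame of tray between -0.072 and 0.072 m and z of spanner in the frame of tray below 0.01 m and angle between spanner's own z axis and vertical below 0.12 rad and linear speed of spanner below 0.02 m/s and angular speed of spanner below 0.2 rad/s); the robot touches nothing.
It fails at once if the valve spring is moved by more than 15 mm (distance of valve_spring from where it was at the start of the episode above 0.015 m).
It fails at once if the caliper is moved by more than 15 mm (distance of caliper from where it was at the start of the episode above 0.015 m).
It fails at once if the thick steel ring is moved by more than 15 mm (distance of thrust_ring from where it was at the start of the episode above 0.015 m).
It also fails if it takes over 61 s, if anything falls off the work surface, if the arm or the gripper's body presses on something with over 40 N, if the wrist force passes 120 N, or if a joint passes its speed limit or range.

## Working session

There is one attempt and no reset: what is moved stays moved. The work goes in short steps, each a Python script; the robot and the scene stay as the last script left them, time stands still between calls to the robot, and variables do not carry over. Pictures are saved under pics/ and viewed, at most 10 in all, crops included, and the job is handed in when it is done.

```bash
mkdir -p pics
cat > h.py <<'E'
import numpy as np, cv2
from scipy.spatial.transform import Rotation as R
from workcell import env
def cam(p):
    o=np.array(p["orientation"],float)
    Rm=R.from_euler('xyz',o,degrees=True).as_matrix() if o.shape==(3,) else o
    K=np.array([[p["fx"],0,p["cx"]],[0,p["fy"],p["cy"]],[0,0,1.]])
    return K,np.array(p["D"],float),Rm@np.diag([1,-1,-1]),np.array(p["position"],float)
def ray(p,uv,z):
    "world points at height z for pixels"
    K,D,Rc,c=cam(p)
    q=cv2.undistortPoints(np.array(uv,float).reshape(-1,1,2),K,D)[:,0]
    d=np.c_[q,np.ones(len(q))]@Rc.T
    return c+d*((z-c[2])/d[:,2])[:,None]
def proj(p,X):
    K,D,Rc,c=cam(p)
    Y=(np.array(X,float).reshape(-1,3)-c)@Rc
    return cv2.projectPoints(Y,np.zeros(3),np.zeros(3),K,D)[0][:,0]
E
python3 - <<'E'
from h import *
for n in ("top","side"):
    p=env.grab_frame(n); cv2.imwrite(f"pics/{n}0.png",p["image"])
    print(n,p["position"],p["orientation"],p["fx"],p["D"])
    for t in ("head","nut_top","spanner","spanner_bar","tray","valve_spring","caliper","thrust_ring"):
        print(t,[(np.round(d["xyz"],3).tolist(),round(d["score"],2)) for d in env.search_frame(p,t)])
print(env.read_state())
E
```

```text
top [ 0.39408214 -0.09922042  0.92279305] [ 13.28722858   0.20862914 -91.62534989] 399.5317978170611 [-0.06659273  0.          0.          0.          0.        ]
head [([0.56, 0.134, 0.096], 0.98), ([0.565, 0.199, 0.048], 0.3)]
nut_top [([0.562, 0.199, 0.048], 0.51)]
spanner [([0.506, -0.445, 0.089], 0.97), ([0.533, -0.276, 0.152], 0.92)]
spanner_bar [([0.363, -0.255, 0.207], 0.96), ([0.537, -0.28, 0.152], 0.79), ([0.502, -0.444, 0.088], 0.6)]
tray [([0.563, -0.265, 0.005], 0.62)]
valve_spring []
caliper [([0.764, 0.173, 0.007], 0.79)]
thrust_ring [([0.764, -0.169, 0.014], 0.48)]
side [ 0.5178357  -0.87124759  0.77169103] [49.81672539 -0.64816638 -4.24449276] 397.1909295617953 [-0.09079912  0.          0.          0.          0.        ]
head [([0.57, 0.072, 0.094], 0.7)]
nut_top []
spanner [([0.509, -0.452, 0.087], 0.83), ([0.364, -0.278, 0.131], 0.76), ([0.536, -0.289, 0.1], 0.72)]
spanner_bar [([0.358, -0.275, 0.123], 0.89), ([0.505, -0.453, 0.09], 0.68), ([0.536, -0.291, 0.102], 0.64)]
tray [([0.569, -0.279, 0.002], 0.67)]
valve_spring [([0.727, -0.06, 0.035], 0.58)]
caliper []
thrust_ring [([0.769, -0.176, 0.012], 0.71)]
{'clock': 0.9, 'joint_positions': array([ 9.09071612e+01,  2.20418273e+01,  4.53721747e-01,  5.61952047e-04,
       -6.84139246e+01, -1.48162595e+01]), 'qvel': array([ 0.07876318,  0.09960614, -0.00048765,  0.14918877,  0.10634375,
       -0.05025876]), 'joint_torque': array([ 5.13682862e-04, -3.90453887e+01,  1.87622023e+01,  4.22411710e+00,
        1.55332714e-02, -2.27517137e-05]), 'position': array([0.15021691, 0.60665355, 0.22255748]), 'tool_rot': array([ 1.79998171e+02, -1.02432857e-03, -1.39088916e+01]), 'force': array([0.19195672, 0.23603115, 0.42716506]), 'wrist_torque': array([-0.04364063,  0.00743633,  0.05310068]), 'finger_force': 0.0, 'opening': 1.0033139160999607}
```

View pics/top0.png

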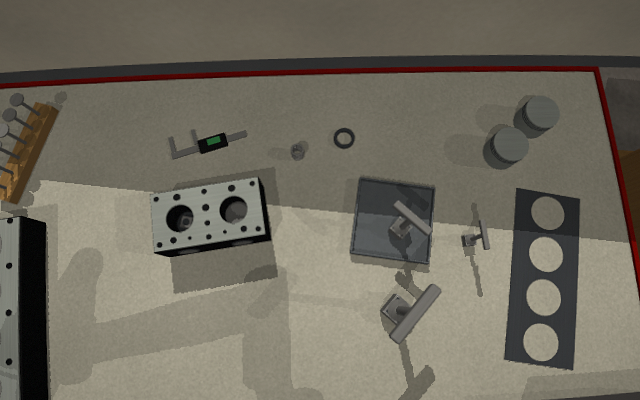

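View pics/side0.png

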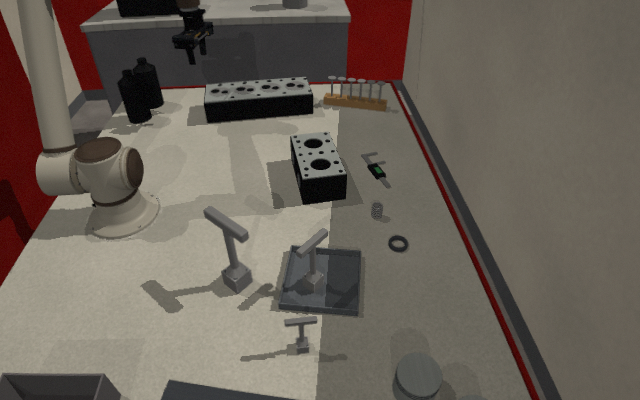

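```bash
cat > fit.py <<'E'
from h import *
from scipy.optimize import minimize
S=4
def box(c,h): return np.array([[c[0]+i*h[0],c[1]+j*h[1],c[2]+k*h[2]] for i in(-1,1) for j in(-1,1) for k in(-1,1)])
SPAN=[box((0,0,.145),(.008,.045,.009)),box((0,0,.017),(.018,.018,.017)),box((0,0,.085),(.006,.006,.06))]
HEAD=[box((0,0,.0475),(.065,.12,.0475))]
def render(p,parts,x,y,z,yaw,roi):
    m=np.zeros(((roi[3]-roi[1])*S,(roi[2]-roi[0])*S),np.uint8)
    Rz=R.from_euler('z',yaw).as_matrix()
    for b in parts:
        uv=(proj(p,b@Rz.T+[x,y,z])-[roi[0],roi[1]]+.5)*S-.5
        cv2.fillConvexPoly(m,cv2.convexHull(np.round(uv*16).astype(np.int32)),1,shift=4)
    return m>0
def mask(p,thing,c):
    uv=proj(p,[c])[0]; best=None
    for d in env.trace(p,thing):
        v,u=np.nonzero(d["mask"]); e=np.hypot(u.mean()-uv[0],v.mean()-uv[1])
        if best is None or e<best[0]: best=(e,d["mask"],d["score"])
    print(thing,"mask off",round(best[0],1),"px score",round(best[2],2),best[1].sum()); return best[1]
def fit(views,parts,z,x0,yaws,names=None):
    data=[]
    for p,m in views:
        v,u=np.nonzero(m); roi=(max(u.min()-15,0),max(v.min()-15,0),min(u.max()+15,640),min(v.max()+15,400))
        big=cv2.resize(m[roi[1]:roi[3],roi[0]:roi[2]].astype(np.float32),None,fx=S,fy=S,interpolation=cv2.INTER_LINEAR)>.5
        data.append((p,big,roi))
    def cost(q):
        return -np.mean([(lambda r:(r&b).sum()/(r|b).sum())(render(p,parts,q[0]/100,q[1]/100,z,q[2]*.1,roi)) for p,b,roi in data])
    best=None
    for w in yaws:
        q=np.array([x0[0]*100,x0[1]*100,w*10])
        s=minimize(cost,q,method='Nelder-Mead',options=dict(initial_simplex=np.array([q,q+[1,0,0],q+[0,1,0],q+[0,0,2]]),xatol=.005,fatol=1e-4))
        if best is None or s.fun<best.fun: best=s
    return best.x[0]/100,best.x[1]/100,best.x[2]/10,-best.fun
E
python3 - <<'E'
from fit import *
T=env.grab_frame("top");Sd=env.grab_frame("side")
ms=[(p,mask(p,"spanner",(.536,-.285,.1))) for p in(T,Sd)]
mh=[(p,mask(p,"head",(.56,.134,.06))) for p in(T,Sd)]
for v in (ms,ms[:1],ms[1:]): print("spanner",np.round(fit(v,SPAN,.004,(.545,-.28),np.arange(0,3.1,.5)),4))
for v in (mh,mh[:1],mh[1:]): 
    r=fit(v,HEAD,0,(.56,.134),(-.2,.1)); print("head",np.round(r,4))
    for s in(-1,1): print("bore",r[0]-s*.058*np.sin(r[2]),r[1]+s*.058*np.cos(r[2]))
a=cv2.resize(T["image"][180:260,140:280],None,fx=5,fy=5,interpolation=cv2.INTER_CUBIC)
b=cv2.resize(T["image"][200:240,160:200],(400,400),interpolation=cv2.INTER_CUBIC)
b=cv2.convertScaleAbs(b,alpha=1.8)
cv2.imwrite("pics/head.png",a);cv2.imwrite("pics/nut.png",b)
E
```

```text
spanner mask off 0.4 px score 0.62 807
spanner mask off 4.1 px score 0.62 867
head mask off 3.8 px score 0.77 6835
head mask off 6.9 px score 0.58 3104
spanner [ 0.5356 -0.2857 -0.7358  0.8887]
spanner [ 0.5349 -0.2854  2.39    0.9298]
spanner [ 0.5369 -0.2872 -0.7309  0.8849]
head [0.567  0.1362 0.1286 0.9131]
bore 0.5743990072120926 0.07867675428449039
bore 0.5595185666572415 0.19371836627290762
head [0.5664 0.1356 0.1277 0.8867]
bore 0.5738268200510315 0.07805168065345006
bore 0.5590590903058916 0.19310781546674247
head [0.5671 0.1368 0.1359 0.9402]
bore 0.5749585283360493 0.07930975473237434
bore 0.5592377659313738 0.19423954908273305
```

View pics/nut.png

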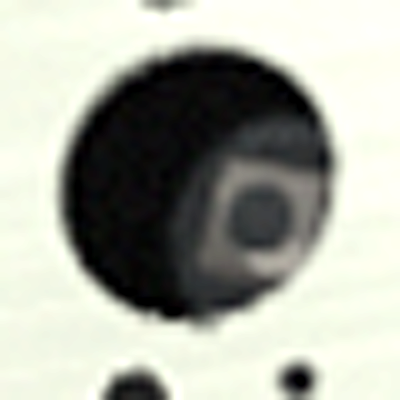

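Run:
```python
from fit import *
T=env.grab_frame("top")
f=lambda u,v:(160+(u+.5)/10-.5,200+(v+.5)/10-.5)
print("bore",ray(T,[f(197,183)],.095),"nut hole",ray(T,[f(262,213)],.053))
for a,b in(((230,158),(322,168)),((228,162),(212,270))):
    q=ray(T,[f(*a),f(*b)],.053); d=q[1]-q[0]; print(np.degrees(np.arctan2(d[1],d[0])),np.linalg.norm(d))
g=cv2.cvtColor(T["image"],cv2.COLOR_BGR2GRAY)
for c in ((.574,.0783),(.559,.1935)):
    u,v=proj(T,[[*c,.095]])[0]; m=np.zeros_like(g); roi=g[int(v)-22:int(v)+22,int(u)-22:int(u)+22]
    m[int(v)-22:int(v)+22,int(u)-22:int(u)+22]=(roi<100)
    n,l,s,ce=cv2.connectedComponentsWithStats(m); k=1+s[1:,4].argmax()
    h=cv2.convexHull(np.argwhere(l==k)[:,::-1].astype(np.int32)); (x,y),r,_=cv2.fitEllipse(h)
    print("ellipse",x,y,r,ray(T,[(x,y)],.095))
# overlay nut top outline for yaw options
B=cv2.convertScaleAbs(cv2.resize(T["image"][200:240,160:200],(400,400),interpolation=cv2.INTER_CUBIC),alpha=1.8)
out=[]
for yaw in (-10,0,10,20):
    b=B.copy(); c,s=np.cos(np.radians(yaw)),np.sin(np.radians(yaw))
    for h,z,col in((.013,.049,(0,255,0)),):
        P=[[.5595+h*(i*c-j*s),.1935+h*(i*s+j*c),z] for i,j in((1,1),(1,-1),(-1,-1),(-1,1))]
        uv=(proj(T,P)-[160,200]+.5)*10; cv2.polylines(b,[uv.astype(np.int32)],True,col,1)
    out.append(b[100:320,100:400])
cv2.imwrite("pics/nuts.png",np.vstack([np.hstack(out[:2]),np.hstack(out[2:])]))
```

```text
bore [[0.55950014 0.19446305 0.095     ]] nut hole [[0.56068047 0.19428516 0.053     ]]
-97.7328021154328 0.021182605527165676
174.27776964599866 0.024522045783458162
ellipse 232.9149169921875 209.0312042236328 (26.91712188720703, 28.544174194335938) [[0.57543803 0.07972104 0.095     ]]
ellipse 179.22520446777344 217.9629364013672 (26.658784866333008, 28.671401977539062) [[0.55925682 0.19450447 0.095     ]]
```

View pics/nuts.png

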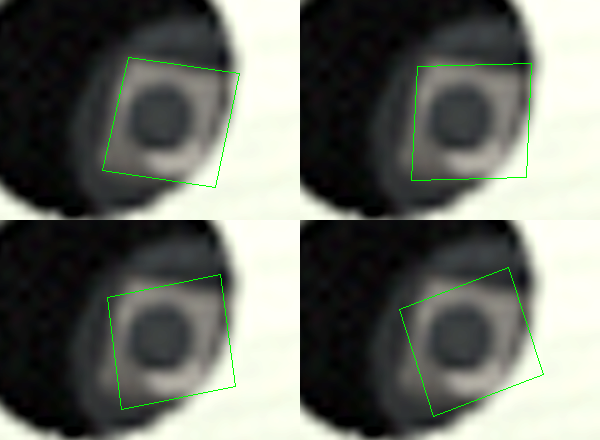

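Run:
```python
from fit import *
T=env.grab_frame("top")
print("big bar ends z=.207",ray(T,[(437,287),(399,338)],.207)[:,:2])
print("tray",ray(T,[(361,178),(434,188),(429,265),(351,253)],.022)[:,:2])
for P,y in(((.5355,-.2857,.130),-132.2),((.5597,.1943,.165),-97),((.5597,.1943,.165),-170)):
    print(y,np.round(env.inverse_kinematics(P,[180,0,y]),1))
env.goto((.5355,-.2857,.27),[180,0,-132.2])
env.gripper_to(.55,40)
hit=env.move_straight((.5355,-.2857,.130),rate=.1,force_limit=8)
s=env.read_state();print(hit,s["position"],s["force"],s["clock"])
```

```text
big bar ends z=.207 [[ 0.39955797 -0.30674703]
 [ 0.31575154 -0.23353851]]
tray [[ 0.65726341 -0.20432187]
 [ 0.62808963 -0.37451553]
 [ 0.45003987 -0.34659278]
 [ 0.48251587 -0.17258997]]
-132.2 [-12.8  24.8  -9.4   0.  -55.8 -29.4]
-97 [ 34.8  21.5  -9.    0.  -59.4 -41.8]
-170 [  34.8   21.5   -9.    -0.   -59.4 -114.8]
False [ 0.53596178 -0.2858554   0.13073804] [-0.6361449   0.64348604  0.53465428] 7.1667
```

Run:
```python
from fit import *
env.gripper_to(0.0,45)
s=env.read_state();print(s["opening"],s["finger_force"],s["position"])
env.move_straight((.5355,-.2857,.27),rate=.15)
env.goto((.5597,.1943,.27),[180,0,-97])
s=env.read_state();print(s["opening"],s["position"],s["tool_rot"],s["force"],s["clock"])
z=.27-.126
for n in("side","top"):
    p=env.grab_frame(n); im=p["image"].copy()
    X=box((0,0,.017),(.018,.018,.017))@R.from_euler('z',-7,degrees=True).as_matrix().T+[.5597,.1943,z]
    uv=proj(p,X); c=uv.mean(0).astype(int); x0,y0=c[0]-35,c[1]-40
    b=cv2.resize(im[y0:y0+60,x0:x0+70],None,fx=8,fy=8,interpolation=cv2.INTER_CUBIC)
    cv2.polylines(b,[((cv2.convexHull(uv.astype(np.float32))[:,0]-[x0,y0]+.5)*8).astype(np.int32)],True,(0,255,0),1)
    cv2.imwrite(f"pics/{n}1.png",b)
```

```text
0.17668459605540368 44.84742030501366 [ 0.53567544 -0.28575882  0.1300372 ]
0.1787829612316635 [0.55997177 0.19333405 0.27000889] [-1.79998180e+02 -1.72333401e-02 -9.70809266e+01] [-0.33089982 -0.25789167 -3.95927905] 10.6583
```

View pics/side1.png

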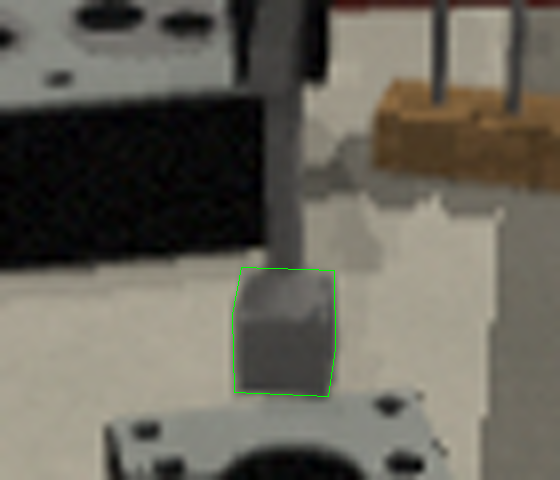

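View pics/top1.png

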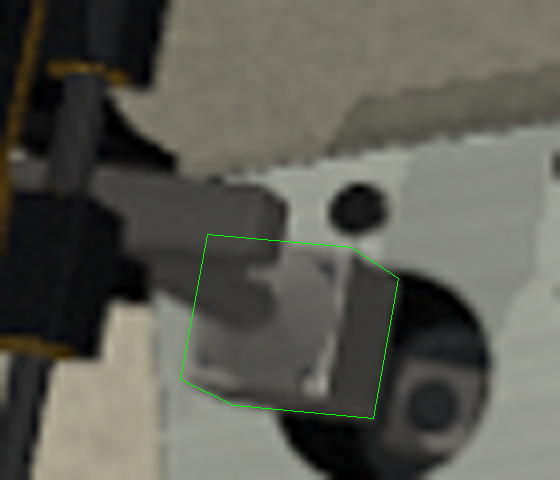

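Run:
```python
from fit import *
env.move_straight((.5597,.1943,.185),[180,0,-97],rate=.1,force_limit=10)
env.dwell(.2); s=env.read_state();print(s["position"],s["force"])
for dx,dy in((0,0),(1,0),(-1,0),(0,1),(0,-1)):
    P=(.5597+dx*.0015,.1943+dy*.0015)
    env.move_straight((*P,.184),[180,0,-97],rate=.05)
    hit=env.move_straight((*P,.1655),rate=.03,force_limit=12)
    s=env.read_state();print(dx,dy,hit,s["position"],s["force"],s["wrist_torque"],s["clock"])
    if s["position"][2]<.169: break
```

```text
[0.56000051 0.19446878 0.18574982] [-0.55796762  0.21332926 -4.13405723]
0 0 False [0.55973781 0.19429825 0.16554105] [ 0.36660173 -0.28420495 -3.81305555] [-0.01175378 -0.17953316 -0.02602325] 12.975
```

Run:
```python
from fit import *
env.dwell(.3)
P=(.5597,.1943,.1655)
for a in range(4,84,4):
    env.move_straight(P,[180,0,-97-a],rate=.05); env.dwell(.1)
    s=env.read_state();print(a,np.round(s["tool_rot"][2],1),np.round(s["wrist_torque"],2),np.round(s["force"],1),round(s["clock"],1))
    if abs(s["wrist_torque"][2])>.8: break
```

```text
4 -100.9 [ 0.07 -0.12 -0.  ] [ 0.1  0.4 -3.4] 13.6
8 -104.9 [ 0.07 -0.04  0.  ] [ 0.1  0.7 -3.5] 14.0
12 -108.9 [-0.03 -0.15  0.02] [ 0.4 -0.9 -5.1] 14.3
16 -112.9 [ 0.02 -0.18 -0.  ] [ 0.9  0.4 -4.1] 14.7
20 -116.9 [ 0.09 -0.04  0.03] [ 0.9 -1.  -4.7] 15.0
24 -120.9 [ 0.13 -0.09  0.  ] [-0.  -0.1 -4.3] 15.4
28 -124.9 [ 0.13 -0.05  0.02] [-0.3  0.8 -4.1] 15.7
32 -128.9 [0.27 0.06 0.06] [-0.4 -0.3 -4.5] 16.1
36 -132.9 [0.36 0.12 0.09] [-0.5  1.2 -3.9] 16.4
40 -136.9 [0.43 0.17 0.01] [-1.1  0.8 -4.3] 16.8
44 -140.9 [0.48 0.17 0.21] [-1.   0.7 -4.5] 17.1
48 -144.8 [0.21 0.11 0.89] [-0.8 -0.2 -5.2] 17.5
```

Run:
```python
from fit import *
P=(.5597,.1943,.1655)
for a in (50,52,54):
    env.move_straight(P,[180,0,-97-a],rate=.05); env.dwell(.2)
    s=env.read_state();print(a,np.round(s["tool_rot"][2],1),np.round(s["wrist_torque"],2),np.round(s["force"],1),s["position"])
    if abs(s["wrist_torque"][2])>2: break
p=env.grab_frame("side"); u,v=proj(p,[(.56,.194,.13)])[0].astype(int)
cv2.imwrite("pics/side2.png",cv2.resize(p["image"][v-50:v+50,u-60:u+60],None,fx=5,fy=5,interpolation=cv2.INTER_CUBIC))
```

```text
50 -146.9 [-0.05  0.13  1.06] [-0.6  0.1 -4.3] [0.55970982 0.19419835 0.16556147]
52 -149.0 [-0.29  0.09  1.11] [-0.2 -1.6 -3.7] [0.55968421 0.19418267 0.16555541]
54 -151.0 [-0.07 -0.01  1.19] [-0.  -0.4 -2.6] [0.55983271 0.19438398 0.16562975]
```

View pics/side2.png

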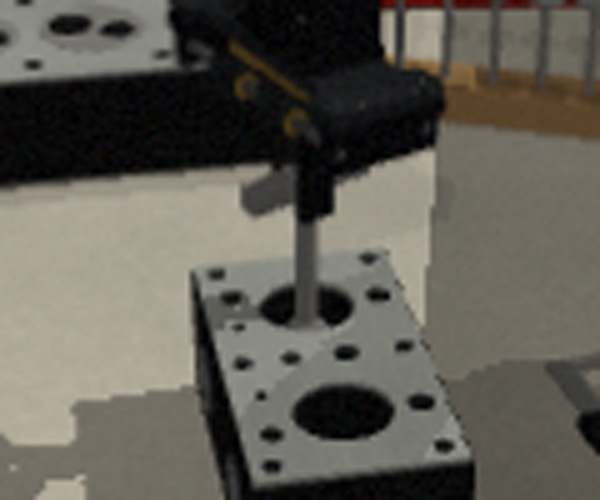

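Run:
```python
from fit import *
P=(.5597,.1943)
for a in (52,50,48):
    env.move_straight((*P,.1655),[180,0,-97-a],rate=.05); env.dwell(.1)
    t=env.read_state()["wrist_torque"][2]; print(a,t)
    if t<.25: break
y=-97-a
hit=env.move_straight((*P,.27),rate=.08,force_limit=25)
s=env.read_state();print(hit,s["position"],s["force"],s["wrist_torque"],s["clock"])
T=env.grab_frame("top"); p=env.grab_frame("side")
for q,n in((p,"s"),(T,"t")):
    u,v=proj(q,[(.5597,.1943,.15)])[0].astype(int)
    im=cv2.resize(q["image"][v-40:v+40,u-40:u+40],(400,400),interpolation=cv2.INTER_CUBIC)
    if n=="s": o=im
cv2.imwrite("pics/lift.png",np.hstack([o,im]))
```

```text
52 0.7739469336384454
50 0.4721194091120834
48 0.2981306546627135
False [0.55941653 0.19416658 0.26919724] [ 0.86789197 -0.01931106 -3.94068903] [ 0.07529222 -0.13744037 -0.01538219] 21.3833
```

View pics/lift.png

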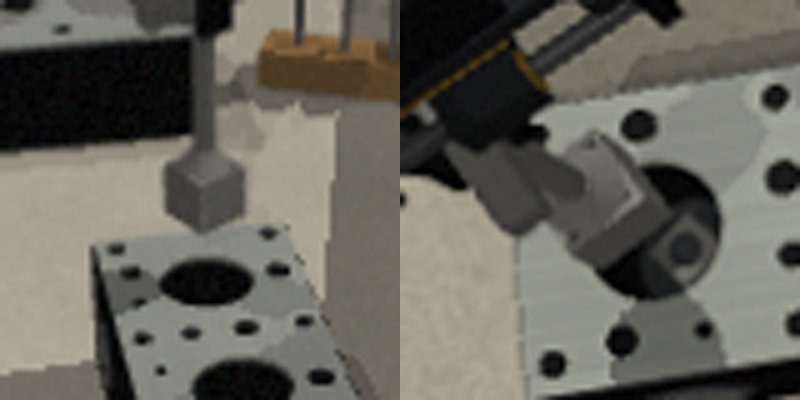

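Run:
```python
from fit import *
Q=(.552,-.278)
env.goto((*Q,.27),[180,0,-132.2]); env.dwell(.3)
env.move_straight((*Q,.14),rate=.1)
hit=env.move_straight((*Q,.127),rate=.02,force_limit=4)
s=env.read_state();print(hit,s["position"],s["force"],s["wrist_torque"])
env.dwell(.2); env.gripper_to(.35); env.gripper_to(.55); env.dwell(.2)
env.move_straight((*Q,.27),rate=.1)
env.goto((.45,0,.4),[180,0,-90]); env.dwell(.5)
print(env.read_state()["clock"])
T=env.grab_frame("top");Sd=env.grab_frame("side")
a=cv2.resize(T["image"][160:280,340:460],(400,400),interpolation=cv2.INTER_CUBIC)
b=cv2.resize(Sd["image"][210:330,260:380],(400,400),interpolation=cv2.INTER_CUBIC)
cv2.imwrite("pics/end.png",np.hstack([a,b]))
ms=[(p,mask(p,"spanner",(*Q,.1))) for p in(T,Sd)]
print(np.round(fit(ms,SPAN,.004,Q,np.arange(-1.2,0,.4)),4))
```

```text
True [ 0.55183747 -0.27781659  0.13006945] [0.0944356  0.95823944 5.67442085] [ 0.46568101 -0.09789228  0.06084634]
30.4083
spanner mask off 0.6 px score 0.55 801
spanner mask off 3.9 px score 0.81 795
[ 0.5514 -0.2764 -0.6914  0.8797]
```

View pics/end.png

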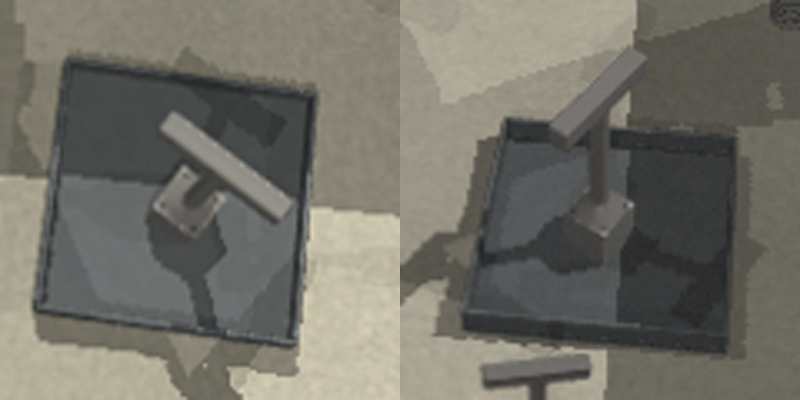

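The spanner stands upright near the centre of the tray, with its socket at about (190,205) in the top crop and (600,225) in the side crop. It is released and the arm is clear, so I am handing in.

```bash
python3 -c "
from workcell import env
print(env.close_job())"
```

```text
the job is handed in; nothing more can be done
None
```

I turned the nut clockwise until the wrist torque rose past 1 N m, about five times its friction, which I took as the stop. The spanner now stands released and upright in the tray, and the job was handed in after about 31 s; no verdict came back, and I took no final look at the spring, caliper and ring.

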